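# Open the child-resistant jug of brush cleaner

### The job

Open the red jug of brush cleaner: press its child-resistant cap straight down while you turn it anticlockwise to the open mark, lift the cap off and set it down gently, right way up, in the metal drip tray. Press firmly, but never lean on the jug with more than 32 N; keep the jug standing where it is and leave the paint tin, the brush jar and the tape alone.

Things in the scene. Friction and masses are not known exactly. Their poses are not given: they have to be found in the camera images.
- jug: Full red plastic jerrycan, 2.7 kg, 190 (x) x 120 (y) mm, flat shoulder 165 mm up; loose on the bench. Origin: centre of its underside, z up. The neck axis stands at x = -50, y = 0 and carries the cap. Moulded bars on the shoulder round the neck: one bar towards -x = locked, two bars 65 deg anticlockwise of it (from above) = open.
- jug_neck (a point): Centre of the neck's open rim, 198.5 mm above the jug's underside (axes as the jug's). The cap's three lugs run in tracks on it: locking pocket at 0, a 4.5 mm lower band until 49 deg, then a gap at 49 to 82 deg where the cap lifts straight off, then an end wall. The thin shoulder gives, so neck and cap sink some mm under a push.
- jug_handle (a point): Middle of the top bar of the jug's bridge handle (bar 16 mm thick), on its centre line, 38 mm above the shoulder and 102 mm from the neck axis. All of the handle is at least 62 mm from the neck axis.
- cap: White ribbed push-and-turn cap, 47 mm across, 32 mm high, 30 to 60 g, closed top with a red pointer bar towards its -x. Origin: centre of its underside, z up; locked it stands 181 mm above the jug's underside, axes along the jug's. A sprung disc lifts it with 12 N, rising 1.4 N/mm: about 18.5 N frees the lugs (4.5 mm down), 20.5 N bottoms it (6 mm).
- cap_center (a point): Centre of the cap, on its axis, half-way up (16 mm above its underside; 197 mm above the bench while locked). The cap can be grasped across any diameter; below its skirt there are 16 mm down to the shoulder.
- tray: Shallow aluminium drip tray, fixed, 200 (x) x 160 (y) mm outside, 18 mm high, walls and floor 3 mm. Origin: centre of its underside. It stands to the left or to the right of the jug.
- paint_tin: Closed paint tin, 109 mm across, 131 mm high, on the other side of the jug from the tray; origin at the centre of its underside. Leave alone.
- brush_jar: Glass jar, 84 mm across, 105 mm high, with two brushes standing in it (up to 200 mm high), beyond the jug to one side; origin at the centre of its underside. Leave alone.
- tape_roll: Roll of masking tape lying flat, 110 mm across, 25 mm high, beyond the jug to the other side; origin at the centre of its underside. Leave alone.
- bench: The plank bench; its surface is at height 0. The jug rests on it by its weight alone: a push on the cap or jug of more than 32 N counts as leaning on it too hard.
Things that resemble listed ones, but are neither listed nor needed, are in the scene too. What is meant by the cap is not blue or turquoise, and is the larger of those in its own colour.

How it is judged (in metres and radians):
On the way, in this order (a step that is already met when the one before it is completed fails the run):
1. the cap, pressed down on the neck, is turned anticlockwise past half way to the open mark (angle between the x axis of cap and the x axis of jug, either way round above 0.5 rad and z of cap in the frame of jug_neck below -0.0195 m), for 0.05 s.
2. the cap is lifted clear of the neck (z of cap in the frame of jug_neck above 0.005 m), for 0.1 s.
3. the cap is lowered on to the tray's floor while still held (z of cap in the frame of tray below 0.009 m and x of cap_center in the frame of tray between -0.08 and 0.08 m and y of cap_center in the frame of tray between -0.06 and 0.06 m and contact force between the fingers and cap above 1 N), for 0.05 s.
At the end, for the whole second after the job is handed in: The cap is off the jug and stands at rest right way up (within 0.1 rad) flat on the floor of the drip tray; the jug stands upright (0.05 rad), its middle and its handle within 30 mm of where they were (z of cap in the frame of tray between -0.002 and 0.009 m and x of cap_center in the frame of tray between -0.075 and 0.075 m and y of cap_center in the frame of tray between -0.055 and 0.055 m and angle between cap's own z axis and vertical below 0.1 rad and linear speed of each of cap, jug below 0.02 m/s and angle between jug's own z axis and vertical below 0.05 rad and distance of each of jug, jug_handle from where it was at the start of the episode below 0.03 m); the robot touches nothing.
It fails at once if the jug is leaned on with more than 32 N (force between jug and bench, less its weight) (contact force between jug and bench above 58.5 N).
It fails at once if the jug is tipped by more than 0.12 rad or shoved by more than 40 mm (angle between jug's own z axis and vertical above 0.12 rad or distance of jug from where it was at the start of the episode above 0.04 m).
It fails at once if the paint tin, the brush jar or the tape roll is moved by more than 20 mm (distance of any of paint_tin, brush_jar, tape_roll from where it was at the start of the episode above 0.02 m).
It also fails if it takes over 64 s, if anything falls off the work surface, if the arm or the gripper's body presses on something with over 40 N, if the wrist force passes 120 N, or if a joint passes its speed limit or range.

### The arm

A 6-joint arm with a two-finger parallel gripper is mounted at the origin on the work surface. World frame = base frame: x ahead of the robot, y to its left, z up, the work surface at z = 0. Lengths are in m, angles in degrees, forces in N, time in s.
With the tool pointing down it reaches from about 0.3 to 0.85 m from the base axis. Payload 5.4 kg.
Tool frame: the origin (TCP) lies midway between the tips of the shut fingers; the grasp point (between the pads) lies 19 mm behind it; z points along the fingers, y is the direction in which the jaws open and shut (so a half turn about z gives the same grasp; the last joint's range is limited). The gripper opens to 85 mm and grips with 20 to 120 N. Pads are 22 mm wide; open, the fingers measure 114 mm over their backs; the gripper's body (76 mm by 85 mm) begins 54 mm behind the grasp point. The pads swing forward as they close: fully open they stand 13 mm farther back than shut.
Start: joints at [-87.21, 9.076, 91.501, -0, 79.423, -12.038], TCP at [0.147, -0.556, 0.231] pointing down, gripper open.
Joint ranges: [-166.64, 166.64], [-54.1, 131.32], [10.49, 154.53], [-73.88, 253.88], [9.74, 151.15], [-171.62, 171.62]. Speed limits (degrees/s): [147.25, 147.25, 180, 180, 180, 180].

### API

Orientations are given as a 3x3 rotation matrix whose columns are the frame's x, y, z axes.
In Python, from bench import telemetry, grab_frame, workorder, nets gives the robot as it stands. The module is installed in compiled form; this text tells all that it offers.
- The arm moves only by the shell command python3 -m crank 'ROWS' [OPENING] [FORCE]. ROWS is JSON, a list of rows, each a list of 2 entries, a list of its own where there are three numbers: the shift along the tool's x, y, z in mm, then the turn, a rotation vector about the tool's x, y, z in rad. In form: [[[dx, dy, dz], [wx, wy, wz]], ...]. A call has exactly 10 rows; each row is the pose to reach, as a shift and turn from the pose measured when the call began, along the tool's axes at that moment; what a row does not reach only later rows make up. A row lasts 1/8 s, in which the tool goes at most 62.5 mm and 10.7 degrees, less where a joint would pass 70% of its speed; a pose out of reach is approached as far as the arm can. A call with a gripper value outside its range is refused whole. OPENING is the closure, from -1 (fully open) to 1 (shut), so that 0 is half open, set as the call begins (- or left out, the last holds). The fingers move at their own pace and stop on an object; FORCE is the grip in N (left out, the last holds). Time passes only in rows, so rows that repeat a pose let the fingers close, or fill a call up. It gives the time, the measured TCP pose, the force and the opening at its end, in the units of the state.
- telemetry.read_state(): the state, without advancing time (a new reading comes with each control period).
- grab_frame(name): name is "scene" or "side" or "wrist"; returns a dict with "img" (420x560x3 uint8, red, green, blue), "z_map" (420x560 float32, m along the optical axis (not along the pixel's ray), 0 where there is no reading), "mtx" (3x3 intrinsics, pixels), "k1" (the pictures are not rectified: a ray, as slopes to the right and down, at radius r is drawn at 1 + k1 r^2 times it, then the intrinsics apply), "world_from_camera" (4x4, takes a point from camera to world coordinates). Camera axes: x right, y down, z forward; pixel columns grow to the right and rows downward; lengths in m; the calibration is good to about 2 mm. A picture is of the moment at which its call begins.
- workorder.finish_job(): hands the job in, once; it reports no verdict.
Trained networks look in a picture, given as the dict that the camera call returned (one of the last four; its "shot" number tells which), for a name from the list of things; names that differ only in an ending like _2 or _b are one class to them, and where a whole thing is asked for, a point or a joint stands for the part that bears it (a point fixed in the world has none). Each returns a list of dicts, best first, with "conf" (0 to 1); they miss things now and then, are a little off and sometimes report something else, mostly with a low value. They report only what shows in the picture. A call takes as long as a camera call. They do not tell look-alikes from the thing itself.
- nets.search_frame(picture, name): "centre" ([x, y, z] in m, in world coordinates, good to about 4 mm: the middle of the surface that is visible of it).
- nets.cut_out(picture, name): "region" (420x560 bool, what is visible of it).
The state is a dict: "time_s": time; "qpos": joint angles; "joint_vel": joint speeds; "joint_torque": joint torques, N m; "tcp_pos": TCP position; "tcp_rot": TCP orientation; "wrist_force": force on the tool from outside, world axes, zero at the start; "torque": the same for the moment, N m; "opening": opening from 0.0 (shut) to 1.0 (fully open).
Only numpy, scipy, OpenCV 4.12 (cv2) and the standard library are available. Lean on these libraries where they do the work, as an engineer would, in place of code of your own. Each camera call takes 0.05 s, during which the arm holds its last target.

## Working session

There is one attempt and no reset: what is moved stays moved. The work goes in short steps, Python scripts to look and compute and a shell command to move; the robot and the scene stay as the last step left them, time stands still between calls to the robot, and variables do not carry over. Pictures are saved under pics/ and viewed, and the job is handed in when it is done.

```bash
mkdir -p pics; python3 - <<'E'
from bench import telemetry, grab_frame, nets
import cv2, numpy as np
s=telemetry.read_state(); print({k:np.round(v,3).tolist() for k,v in s.items()})
for n in ["scene","side"]:
    f=grab_frame(n); cv2.imwrite(f"pics/{n}0.png",f["img"][:,:,::-1])
    for t in ["cap","jug","tray","paint_tin","brush_jar","tape_roll","jug_handle"]:
        for r in nets.search_frame(f,t)[:4]: print(n,t,np.round(r["centre"],3),round(r["conf"],2))
E
```

```text
{'time_s': 0.0, 'qpos': [-87.21, 9.111, 91.573, 0.001, 79.424, -12.037], 'joint_vel': [-0.072, -0.055, -0.017, 0.006, 0.019, 0.023], 'joint_torque': [-0.002, -39.6, -33.143, -0.0, 0.008, -0.0], 'tcp_pos': [0.147, -0.555, 0.23], 'tcp_rot': [[0.967, 0.256, -0.0], [0.256, -0.967, 0.002], [0.0, -0.002, -1.0]], 'wrist_force': [0.503, -0.307, -0.14], 'torque': [0.009, 0.015, -0.02], 'opening': 1.002}
scene cap [0.604 0.177 0.023] 0.78
scene cap [0.58  0.048 0.216] 0.77
scene cap [0.449 0.038 0.031] 0.57
scene cap [0.504 0.174 0.026] 0.51
scene jug [0.641 0.034 0.158] 0.61
scene tray [ 0.472 -0.353  0.001] 0.56
scene tray [ 0.711 -0.214  0.023] 0.26
scene paint_tin [0.484 0.319 0.135] 0.93
scene paint_tin [0.582 0.05  0.214] 0.56
scene brush_jar [0.706 0.21  0.082] 0.66
scene tape_roll [ 0.71  -0.215  0.022] 0.95
scene jug_handle [0.641 0.032 0.158] 0.21
side cap [0.574 0.024 0.211] 0.68
side cap [0.5   0.161 0.02 ] 0.6
side cap [0.437 0.018 0.031] 0.54
side jug [ 0.605 -0.039  0.137] 0.8
side tray [ 0.467 -0.352  0.003] 0.82
side paint_tin [0.456 0.271 0.098] 0.94
side brush_jar [0.707 0.19  0.088] 0.95
side tape_roll [0.706 0.189 0.087] 0.72
side tape_roll [ 0.709 -0.223  0.023] 0.63
side jug_handle [ 0.606 -0.036  0.139] 0.95
```

View pics/scene0.png

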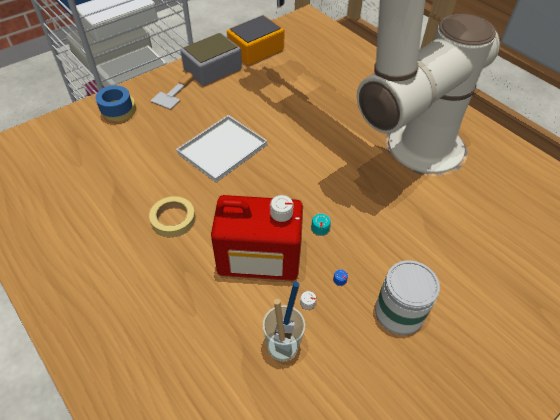

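View pics/side0.png

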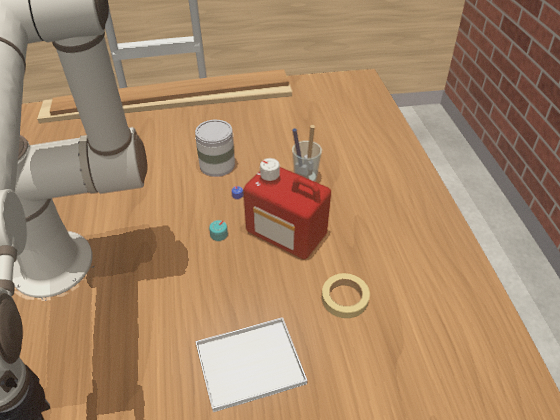

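Candidate caps in the scene picture are white on the jug (282,208), turquoise (320,223), blue (341,277) and small white on the bench (308,300). The one on the jug is the larger white one, so I choose it. Next come a close crop and measurements.

```bash
cat > h.py <<'E'
import numpy as np, cv2
def cloud(f):
    K=f["mtx"];k1=f["k1"];z=f["z_map"]
    v,u=np.mgrid[0:z.shape[0],0:z.shape[1]].astype(float)
    xy=cv2.undistortPoints(np.stack([u.ravel(),v.ravel()],1)[:,None],K,np.array([k1,0,0,0,0.])).reshape(-1,2)
    p=np.c_[xy*z.ravel()[:,None],z.ravel()]
    T=f["world_from_camera"]; w=p@T[:3,:3].T+T[:3,3]
    w[z.ravel()<=0]=np.nan
    return w.reshape(z.shape+(3,))
E
cat > m.py <<'E'
from bench import grab_frame
from h import *
out=[]
for n in ["scene","side"]:
    f=grab_frame(n); w=cloud(f); im=f["img"].astype(int)
    R,G,B=im[...,0],im[...,1],im[...,2]
    near=(np.abs(w[...,0]-.62)<.15)&(np.abs(w[...,1]-.0)<.14)
    capm=near&(w[...,2]>.203)&(w[...,2]<.24)&(np.hypot(w[...,0]-.58,w[...,1]-.04)<.05)
    top=capm&(w[...,2]>.2085)
    p=w[top]; (c,r)=cv2.minEnclosingCircle(p[:,:2].astype(np.float32)); print(n,"cap",len(p),np.round(np.median(p,0),4),np.round(c,4),round(r,4),"z",np.round(np.percentile(p[:,2],[5,50,95]),4))
    red=capm&(R>130)&(G<110); q=w[red]; print(" pointer",len(q),np.round(q.mean(0),4) if len(q) else "")
    # shoulder
    sh=near&(w[...,2]>.158)&(w[...,2]<.172)&(R>G+50)
    print(" shoulder",sh.sum(),cv2.minAreaRect((w[sh][:,:2]*1000).astype(np.float32)))
    hd=near&(w[...,2]>.19)&(R>G+50)&(np.hypot(w[...,0]-.58,w[...,1]-.035)>.05); print(" handle",hd.sum(),np.round(w[hd].mean(0),4))
    tr=(np.abs(w[...,0]-.47)<.16)&(np.abs(w[...,1]+.355)<.14)&(w[...,2]>.009)&(w[...,2]<.03)
    tr2=cv2.morphologyEx(tr.astype(np.uint8),cv2.MORPH_OPEN,np.ones((1,1)))
    print(" tray",tr.sum(),cv2.minAreaRect((w[tr][:,:2]*1000).astype(np.float32)))
    v,u=np.where(capm); a=int(v.mean());b=int(u.mean())
    cr=f["img"][max(a-50,0):a+50,b-65:b+65,::-1]; out.append(cv2.resize(cr,None,fx=5.5/1,fy=5.5,interpolation=cv2.INTER_CUBIC)[:, :])
    cv2.imwrite(f"pics/crop_{n}.png",out[-1])
E
python3 m.py
```

```text
scene cap 299 [0.5776 0.0438 0.2115] [0.5771 0.0429] 0.0236 z [0.2094 0.2115 0.2139]
 pointer 8 [0.5655 0.0514 0.2117]
 shoulder 2824 ((614.32958984375, 9.464088439941406), (118.16902923583984, 184.1563720703125), 47.21721267700195)
 handle 256 [ 0.6531 -0.0235  0.2034]
 tray 486 ((469.84210205078125, -348.6723327636719), (204.3796844482422, 164.8094940185547), 9.050015449523926)
side cap 196 [0.5734 0.0404 0.212 ] [0.5728 0.0418] 0.0242 z [0.2095 0.212  0.2145]
 pointer 4 [0.5653 0.0553 0.2111]
 shoulder 1886 ((610.3533325195312, 6.3904571533203125), (118.41797637939453, 185.30307006835938), 47.58711242675781)
 handle 193 [ 0.6494 -0.0326  0.2033]
 tray 787 ((468.4267578125, -349.8265380859375), (201.4000701904297, 163.80545043945312), 8.586325645446777)
```

View pics/crop_scene.png

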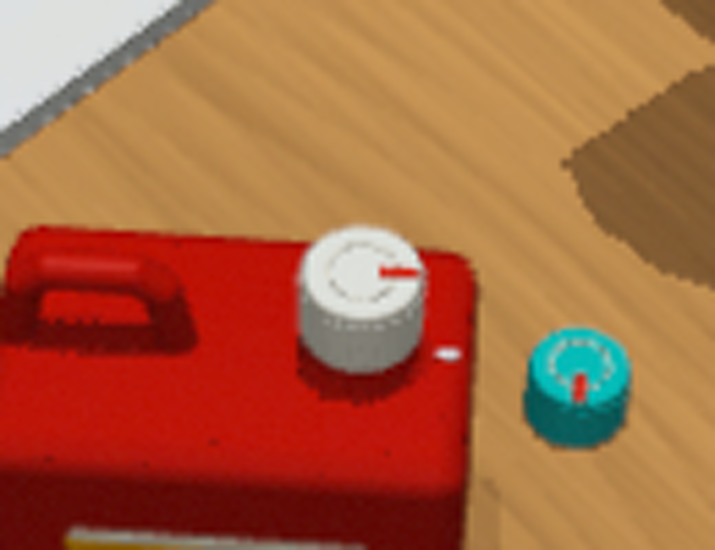

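View pics/crop_side.png

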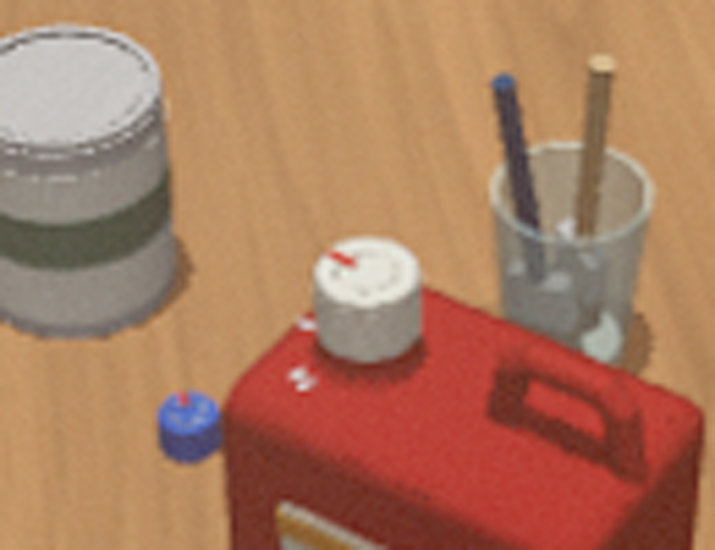

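The crop confirms a white ribbed cap on the jug with its red pointer over the single bar. It sits at about (0.575, 0.042) with its top at 0.212, and jug x is at -42.6°. The tray centre is about (0.469, -0.349). I'll rise and swing over first.

```bash
python3 -m crank '[[[40,-33,-20],[0,0,-0.12]],[[80,-66,-40],[0,0,-0.24]],[[120,-99,-60],[0,0,-0.36]],[[160,-132,-80],[0,0,-0.48]],[[200,-165,-90],[0,0,-0.6]],[[240,-198,-90],[0,0,-0.72]],[[280,-231,-90],[0,0,-0.84]],[[320,-264,-90],[0,0,-0.96]],[[360,-297,-90],[0,0,-1.08]],[[400,-330,-90],[0,0,-1.2]]]' -1 100
cat > go.py <<'E'
# shift/turn in tool axes to reach x y z yaw_x(deg), tool pointing down
import sys,numpy as np
from scipy.spatial.transform import Rotation as Rn
from bench import telemetry
x,y,z,a=map(float,sys.argv[1:5]); s=telemetry.read_state()
R=np.array(s["tcp_rot"]); t=np.array(s["tcp_pos"]); a=np.radians(a)
T=np.array([[np.cos(a),np.sin(a),0],[np.sin(a),-np.cos(a),0],[0,0,-1]])
print("t",round(s["time_s"],2),"tcp",t.round(4),"yawx",np.degrees(np.arctan2(R[1,0],R[0,0])).round(2),"q",np.round(s["qpos"],1),"F",np.round(s["wrist_force"],2),"T",np.round(s["torque"],2),"op",round(s["opening"],3))
print("shift mm",(R.T@(np.array([x,y,z])-t)*1000).round(1),"turn",Rn.from_matrix(R.T@T).as_rotvec().round(4))
E
python3 go.py .575 .042 .3 105
```

```text
time_s: 2.15
tcp_pos: [0.4502, -0.1329, 0.3216]
tcp_rot: [[0.108, 0.994, 0.001], [0.994, -0.108, -0.001], [-0.0, 0.001, -1.0]]
wrist_force: [0.6, -0.6, 0.5]
opening: 0.999
t 2.15 tcp [ 0.4502 -0.1329  0.3216] yawx 83.81 q [-31.2  -9.7 100.1  -0.   89.6 -25.1] F [ 0.61 -0.61  0.46] T [-0.05  0.01 -0.05] op 0.999
shift mm [187.4 105.2  21.6] turn [ 0.0007  0.0006 -0.3698]
```

```bash
python3 -m crank '[[[30,17,0],[0,0,-0.06]],[[60,34,0],[0,0,-0.12]],[[90,51,2],[0,0,-0.18]],[[120,68,4],[0,0,-0.24]],[[150,85,8],[0,0,-0.3]],[[170,96,12],[0,0,-0.34]],[[187,105,18],[0,0,-0.37]],[[187,105,22],[0,0,-0.37]],[[187,105,22],[0,0,-0.37]],[[187,105,22],[0,0,-0.37]]]'
python3 go.py .575 .042 .24 105
cat > w.py <<'E'
import sys
from bench import grab_frame
from h import *
f=grab_frame("wrist"); cv2.imwrite(f"pics/{sys.argv[1]}.png",f["img"][:,:,::-1]); w=cloud(f)
top=(w[...,2]>.203)&(w[...,2]<.225)&(np.hypot(w[...,0]-.575,w[...,1]-.042)<.04)&(f["img"].min(2)>100)
p=w[top]; print(len(p),np.round(np.median(p,0),4))
if len(p): print(cv2.minEnclosingCircle((p[:,:2]*1000).astype(np.float32)), np.percentile(p[:,:2],[1,99],axis=0).mean(0))
E
python3 w.py wr1
```

```text
time_s: 3.4
tcp_pos: [0.5746, 0.0409, 0.2999]
tcp_rot: [[-0.258, 0.966, 0.001], [0.966, 0.258, -0.001], [-0.001, 0.001, -1.0]]
wrist_force: [-0.6, 0.6, -0.2]
opening: 1.001
t 3.4 tcp [0.5746 0.0409 0.2999] yawx 104.94 q [ -7.9   7.   86.   -0.   86.9 -22.9] F [-0.56  0.56 -0.2 ] T [0.01 0.02 0.05] op 1.001
shift mm [ 1.   0.7 59.9] turn [ 0.0008  0.001  -0.001 ]
2915 [0.578  0.0415 0.2123]
((576.9120483398438, 42.35163497924805), 23.160367965698242) [0.5770301  0.04210567]
```

View pics/wr1.png

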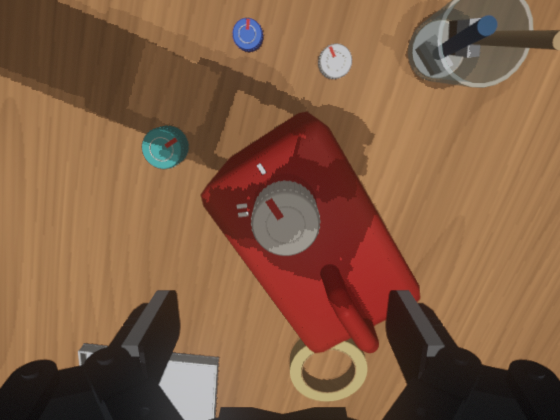

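The wrist view shows the cap at (285,218), the single bar at (261,168) and the double bar at (242,210), anticlockwise as expected. Cap centre is about (0.576, 0.042). I'll descend.

```bash
python3 -m crank '[[[0.5,1,20],[0,0,0]],[[0.7,1.6,40],[0,0,0]],[[0.7,1.6,60],[0,0,0]],[[0.7,1.6,75],[0,0,0]],[[0.7,1.6,90],[0,0,0]],[[0.7,1.6,100],[0,0,0]],[[0.7,1.6,110],[0,0,0]],[[0.7,1.6,118],[0,0,0]],[[0.7,1.6,118],[0,0,0]],[[0.7,1.6,118],[0,0,0]]]'
python3 go.py .576 .042 .181 105; python3 w.py wr2
```

```text
time_s: 4.7
tcp_pos: [0.5765, 0.0419, 0.1824]
tcp_rot: [[-0.258, 0.966, 0.002], [0.966, 0.258, -0.001], [-0.001, 0.002, -1.0]]
wrist_force: [0.3, -0.4, -0.4]
opening: 0.998
t 4.7 tcp [0.5765 0.0419 0.1824] yawx 104.94 q [ -7.8  11.8  94.1  -0.   74.  -22.7] F [ 0.28 -0.4  -0.35] T [-0.02  0.03 -0.  ] op 0.998
shift mm [ 0.2 -0.4  1.4] turn [ 0.0018  0.0014 -0.001 ]
9975 [0.5768 0.0445 0.2123]
((576.6845703125, 42.64423370361328), 23.521364212036133) [0.57647161 0.04349923]
```

View pics/wr2.png

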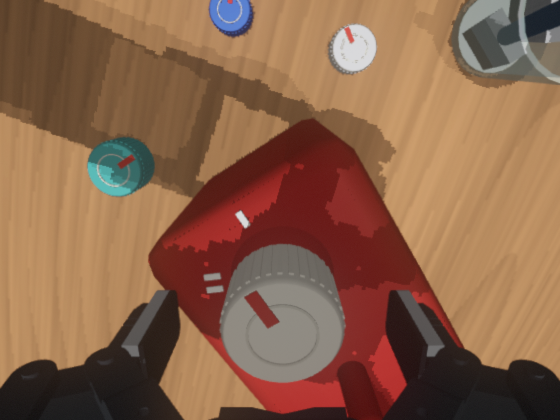

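Both fingers straddle the cap, which is centred near (283,325). The height suits the grasp, so I'll close at 80 N while holding pose.

```bash
python3 -m crank '[[[0,0,0],[0,0,0]],[[0,0,0],[0,0,0]],[[0,0,0],[0,0,0]],[[0,0,0],[0,0,0]],[[0,0,0],[0,0,0]],[[0,0,0],[0,0,0]],[[0,0,0],[0,0,0]],[[0,0,0],[0,0,0]],[[0,0,0],[0,0,0]],[[0,0,0],[0,0,0]]]' 1 80
python3 go.py .576 .042 .176 105; python3 w.py wr3
```

```text
time_s: 6.0
tcp_pos: [0.5765, 0.0418, 0.1826]
tcp_rot: [[-0.258, 0.966, 0.002], [0.966, 0.258, -0.001], [-0.002, 0.002, -1.0]]
wrist_force: [-4.4, -1.8, 5.4]
opening: 0.533
t 6.0 tcp [0.5765 0.0418 0.1826] yawx 104.94 q [ -7.8  11.7  94.1  -0.   74.  -22.7] F [-4.4  -1.78  5.4 ] T [-0.2   0.63  0.02] op 0.533
shift mm [ 0.3 -0.4  6.6] turn [ 0.0018  0.0016 -0.001 ]
9625 [0.5772 0.0442 0.2114]
((575.444091796875, 47.95948028564453), 28.054672241210938) [0.57666225 0.04342435]
```

View pics/wr3.png

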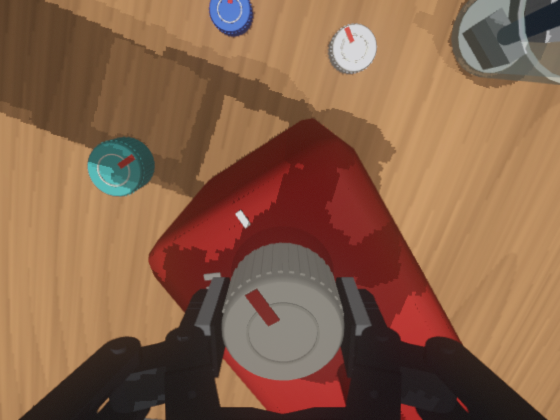

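```bash
python3 -m crank '[[[0,-0.3,0.5],[0,0,0]],[[0,-0.5,1],[0,0,0]],[[0,-0.5,1.5],[0,0,0]],[[0,-0.5,2],[0,0,0]],[[0,-0.5,2.5],[0,0,0]],[[0,-0.5,3],[0,0,0]],[[0,-0.5,3.5],[0,0,0]],[[0,-0.5,4],[0,0,0]],[[0,-0.5,4],[0,0,0]],[[0,-0.5,4],[0,0,0]]]'
python3 go.py .576 .042 .176 105
```

```text
time_s: 7.3
tcp_pos: [0.5766, 0.0418, 0.1805]
tcp_rot: [[-0.258, 0.966, 0.004], [0.966, 0.258, -0.001], [-0.002, 0.004, -1.0]]
wrist_force: [-7.0, -0.2, 12.8]
opening: 0.535
t 7.3 tcp [0.5766 0.0418 0.1805] yawx 104.95 q [ -7.8  11.8  94.3  -0.   73.7 -22.8] F [-6.99 -0.22 12.84] T [-0.11  1.12 -0.02] op 0.535
shift mm [ 0.4 -0.5  4.5] turn [ 0.0035  0.0021 -0.0008]
```

```bash
python3 -m crank '[[[0,-0.5,0.5],[0,0,0]],[[0,-1,1],[0,0,0]],[[0,-1,1.5],[0,0,0]],[[0,-1,2],[0,0,0]],[[0,-1,2.5],[0,0,0]],[[0,-1,3],[0,0,0]],[[0,-1,3],[0,0,0]],[[0,-1,3],[0,0,0]],[[0,-1,3],[0,0,0]],[[0,-1,3],[0,0,0]]]'
python3 go.py .576 .042 .176 105
```

```text
time_s: 8.55
tcp_pos: [0.5766, 0.0417, 0.1797]
tcp_rot: [[-0.258, 0.966, 0.007], [0.966, 0.258, -0.001], [-0.003, 0.006, -1.0]]
wrist_force: [-6.8, -0.2, 14.2]
opening: 0.524
t 8.55 tcp [0.5766 0.0417 0.1797] yawx 104.96 q [ -7.8  11.7  94.5  -0.   73.4 -22.8] F [-6.78 -0.17 14.17] T [ 0.01  1.07 -0.07] op 0.524
shift mm [ 0.4 -0.6  3.7] turn [ 0.0063  0.0027 -0.0006]
```

```bash
python3 -m crank '[[[0,-1,2.2],[0.003,0.001,0]],[[0,-1.5,3],[0.006,0.003,0]],[[0,-1.5,3.5],[0.006,0.003,0]],[[0,-1.5,4],[0.006,0.003,0]],[[0,-1.5,4.5],[0.006,0.003,0]],[[0,-1.5,5],[0.006,0.003,0]],[[0,-1.5,5.5],[0.006,0.003,0]],[[0,-1.5,6],[0.006,0.003,0]],[[0,-1.5,6],[0.006,0.003,0]],[[0,-1.5,6],[0.006,0.003,0]]]'
python3 go.py .576 .042 .174 105; python3 w.py wr4
```

```text
time_s: 9.8
tcp_pos: [0.5766, 0.0417, 0.1768]
tcp_rot: [[-0.258, 0.966, 0.004], [0.966, 0.258, 0.001], [-0.0, 0.004, -1.0]]
wrist_force: [-6.6, 0.6, 16.6]
opening: 0.529
t 9.8 tcp [0.5766 0.0417 0.1768] yawx 104.98 q [ -7.9  12.   94.5   0.1  73.3 -22.9] F [-6.55  0.58 16.56] T [ 0.15  1.13 -0.02] op 0.529
shift mm [ 0.4 -0.5  2.8] turn [ 0.0043  0.0004 -0.0004]
9370 [0.5774 0.0436 0.2057]
((575.527099609375, 47.724700927734375), 28.077404022216797) [0.57684763 0.04308405]
```

View pics/wr4.png

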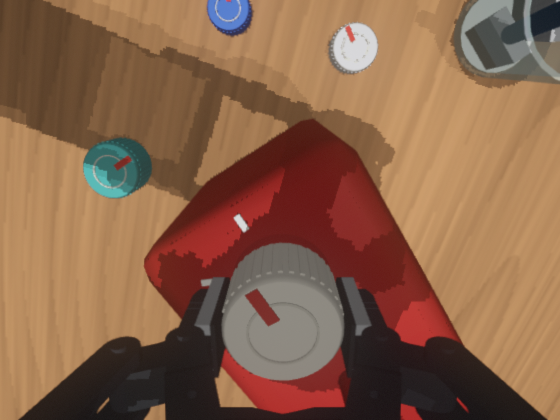

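```bash
python3 -m crank '[[[0,-1.5,3.1],[0.004,0.000,0]],[[0,-1.5,3.7],[0.005,0.001,0]],[[0,-1.5,4.3],[0.006,0.001,0]],[[0,-1.5,5],[0.006,0.001,0]],[[0,-1.5,5.6],[0.006,0.001,0]],[[0,-1.5,6.2],[0.006,0.001,0]],[[0,-1.5,6.8],[0.006,0.001,0]],[[0,-1.5,7.2],[0.006,0.001,0]],[[0,-1.5,7.2],[0.006,0.001,0]],[[0,-1.5,7.2],[0.006,0.001,0]]]'
python3 go.py .576 .042 .174 105
```

```text
time_s: 11.1
tcp_pos: [0.5767, 0.0417, 0.1735]
tcp_rot: [[-0.259, 0.966, 0.002], [0.966, 0.259, 0.0], [-0.0, 0.002, -1.0]]
wrist_force: [-9.1, 0.4, 21.8]
opening: 0.531
t 11.1 tcp [0.5767 0.0417 0.1735] yawx 105.0 q [ -7.8  12.3  94.6   0.   73.  -22.9] F [-9.12  0.39 21.77] T [ 0.17  1.51 -0.02] op 0.531
shift mm [ 0.4 -0.6 -0.5] turn [0.0024 0.0003 0.    ]
```

```bash
python3 -m crank '[[[0,-1.8,4.0],[0.006,0.001,-0.05]],[[0,-2.1,4.1],[0.006,0.001,-0.11]],[[0,-2.4,4.1],[0.006,0.001,-0.17]],[[0,-2.7,4.1],[0.006,0.001,-0.23]],[[0,-2.7,4.1],[0.006,0.001,-0.3]],[[0,-2.7,4.1],[0.006,0.001,-0.37]],[[0,-2.7,4.1],[0.006,0.001,-0.44]],[[0,-2.7,4.1],[0.006,0.001,-0.51]],[[0,-2.7,4.1],[0.006,0.001,-0.58]],[[0,-2.7,4.1],[0.006,0.001,-0.58]]]'
python3 go.py .576 .042 .174 170; python3 w.py wr5
```

```text
time_s: 12.35
tcp_pos: [0.5774, 0.0416, 0.1741]
tcp_rot: [[-0.746, 0.666, 0.006], [0.666, 0.746, -0.001], [-0.005, 0.003, -1.0]]
wrist_force: [-3.4, 2.3, 19.0]
opening: 0.533
t 12.35 tcp [0.5774 0.0416 0.1741] yawx 138.27 q [ -7.8  12.2  94.6  -0.   72.9 -56.1] F [-3.37  2.32 19.01] T [0.39 0.56 0.04] op 0.533
shift mm [ 1.3 -0.7  0.1] turn [ 0.0016  0.0062 -0.5538]
4943 [0.578  0.0422 0.2034]
((573.3792724609375, 46.0523796081543), 27.49728012084961) [0.57683146 0.04276637]
```

View pics/wr5.png

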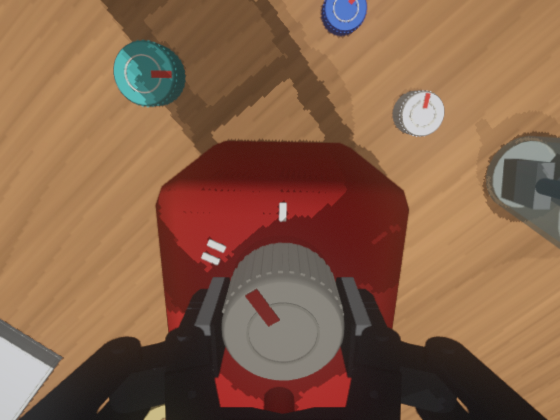

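The pointer has moved about 33° towards the double bar (212,250), with the cap still pressed. I'll continue to the open mark.

```bash
python3 -m crank '[[[1.8,-2.7,3.6],[0.001,0.003,-0.06]],[[1.8,-2.7,3.7],[0.002,0.006,-0.13]],[[1.8,-2.7,3.7],[0.002,0.006,-0.2]],[[1.8,-2.7,3.7],[0.002,0.006,-0.27]],[[1.8,-2.7,3.7],[0.002,0.006,-0.34]],[[1.8,-2.7,3.7],[0.002,0.006,-0.41]],[[1.8,-2.7,3.7],[0.002,0.006,-0.48]],[[1.8,-2.7,3.7],[0.002,0.006,-0.54]],[[1.8,-2.7,3.7],[0.002,0.006,-0.58]],[[1.8,-2.7,3.7],[0.002,0.006,-0.58]]]'
python3 go.py .576 .042 .174 170; python3 w.py wr6
```

```text
time_s: 13.65
tcp_pos: [0.5775, 0.0416, 0.1749]
tcp_rot: [[-0.989, 0.148, 0.009], [0.148, 0.989, 0.001], [-0.009, 0.002, -1.0]]
wrist_force: [-3.1, 1.7, 19.0]
opening: 0.529
t 13.65 tcp [0.5775 0.0416 0.1749] yawx 171.51 q [ -7.9  12.   94.7   0.1  72.8 -89.4] F [-3.15  1.68 19.05] T [ 0.57  0.61 -0.02] op 0.529
shift mm [1.5 0.1 0.9] turn [0.0021 0.0086 0.0263]
8166 [0.577  0.0431 0.2038]
((571.9122314453125, 42.85713195800781), 27.51136016845703) [0.57716018 0.04185169]
```

View pics/wr6.png

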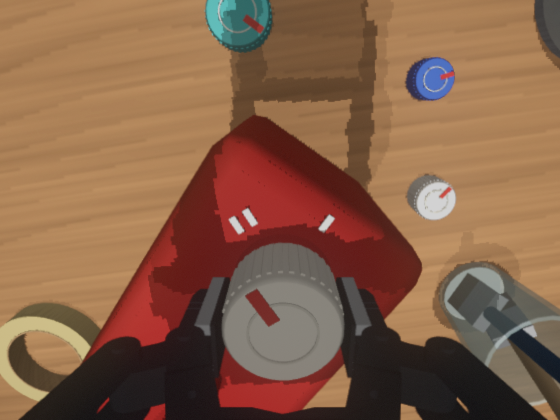

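The pointer now aims at the double bar (243,220) and the gripper has turned 66.5°. I'll lift straight up.

```bash
python3 -m crank '[[[0.5,-0.5,1],[0,0.004,0]],[[0,0,-2],[0,0.008,0]],[[0,0,-6],[0.002,0.008,0]],[[0,0,-12],[0.002,0.008,0]],[[0,0,-20],[0.002,0.008,0]],[[0,0,-32],[0.002,0.008,0]],[[0,0,-46],[0.002,0.008,0]],[[0,0,-60],[0.002,0.008,0]],[[0,0,-75],[0.002,0.008,0]],[[0,0,-90],[0.002,0.008,0]]]'
python3 go.py .469 -.349 .3 105; python3 w.py wr7; python3 - <<'E'
from bench import grab_frame
import cv2
cv2.imwrite("pics/sc7.png",grab_frame("scene")["img"][:,:,::-1])
E
```

```text
time_s: 14.95
tcp_pos: [0.5767, 0.0416, 0.2661]
tcp_rot: [[-0.989, 0.148, 0.001], [0.148, 0.989, -0.0], [-0.001, -0.0, -1.0]]
wrist_force: [-0.0, 0.3, -0.6]
opening: 0.534
t 14.95 tcp [0.5767 0.0416 0.2661] yawx 171.5 q [ -7.8   8.3  88.5  -0.   83.2 -89.3] F [-0.05  0.26 -0.56] T [ 0.02 -0.    0.02] op 0.534
shift mm [  48.8 -402.2  -33.9] turn [6.0000e-04 1.0000e-03 1.1607e+00]
0 [nan nan nan]
  return _methods._mean(a, axis=axis, dtype=dtype,
  ret = um.true_divide(
```

View pics/wr7.png

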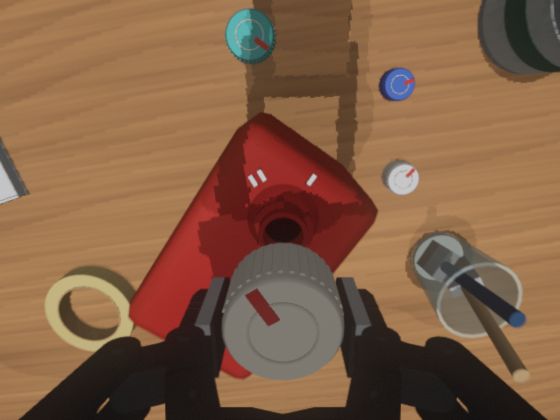

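View pics/sc7.png

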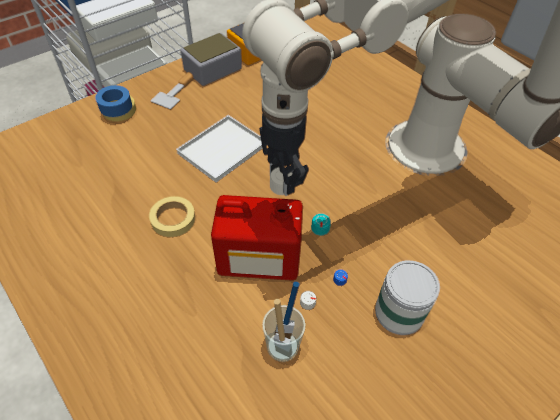

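The jug stands unmoved with its neck open at (283,228), and the cap is held. I'll carry it to above the tray.

```bash
python3 -m crank '[[[2,-15,-10],[0,0,0.04]],[[6,-50,-20],[0,0,0.1]],[[12,-95,-30],[0,0,0.18]],[[18,-145,-30],[0,0,0.26]],[[24,-195,-30],[0,0,0.35]],[[30,-245,-30],[0,0,0.43]],[[36,-295,-30],[0,0,0.52]],[[42,-340,-30],[0,0,0.6]],[[46,-375,-30],[0,0,0.66]],[[49,-402,-30],[0,0,0.7]]]'
python3 go.py .469 -.349 .02 131; python3 - <<'E'
from bench import grab_frame
import cv2
from h import *
f=grab_frame("wrist");cv2.imwrite("pics/wr8.png",f["img"][:,:,::-1])
w=cloud(f)
tr=(np.abs(w[...,0]-.47)<.16)&(np.abs(w[...,1]+.355)<.14)&(w[...,2]>.009)&(w[...,2]<.03)
print(tr.sum(),cv2.minAreaRect((w[tr][:,:2]*1000).astype(np.float32)))
E
```

```text
time_s: 16.3
tcp_pos: [0.4682, -0.351, 0.2973]
tcp_rot: [[-0.658, 0.753, 0.004], [0.753, 0.658, -0.001], [-0.003, 0.003, -1.0]]
wrist_force: [0.7, 0.2, -0.4]
opening: 0.53
t 16.3 tcp [ 0.4682 -0.351   0.2973] yawx 131.12 q [-48.8   8.4  84.9   0.2  86.6 -89.9] F [ 0.69  0.24 -0.36] T [ 0.05 -0.01 -0.  ] op 0.53
shift mm [  1.9   1.1 277.3] turn [0.0027 0.0031 0.0022]
2035 ((470.09881591796875, -350.6446838378906), (201.3677215576172, 159.89340209960938), 8.533486366271973)
```

View pics/wr8.png

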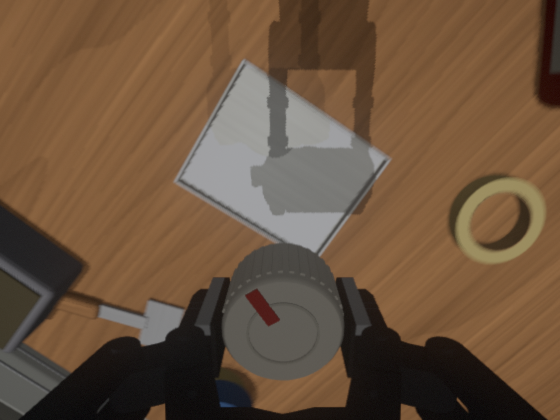

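The tray measures (0.470, -0.351), directly beneath the cap. I'll descend.

```bash
python3 -m crank '[[[0,0,15],[0.003,0.003,0]],[[0,0,45],[0.003,0.003,0]],[[0,0,80],[0.003,0.003,0]],[[0,0,115],[0.003,0.003,0]],[[0,0,150],[0.003,0.003,0]],[[0,0,185],[0.003,0.003,0]],[[0,0,215],[0.003,0.003,0]],[[0,0,240],[0.003,0.003,0]],[[0,0,257],[0.003,0.003,0]],[[0,0,265],[0.003,0.003,0]]]'
python3 go.py .469 -.349 .005 131
```

```text
time_s: 17.6
tcp_pos: [0.4676, -0.3535, 0.0308]
tcp_rot: [[-0.656, 0.755, -0.002], [0.755, 0.656, -0.001], [0.001, -0.002, -1.0]]
wrist_force: [-0.4, 0.2, 0.4]
opening: 0.53
t 17.6 tcp [ 0.4676 -0.3535  0.0308] yawx 130.96 q [-48.8  24.2  97.6  -0.2  58.3 -89.7] F [-0.37  0.21  0.39] T [ 0.03 -0.01  0.01] op 0.53
shift mm [ 2.4  4.1 25.8] turn [-0.0024 -0.0008 -0.0007]
```

```bash
python3 -m crank '[[[1,2,5],[-0.002,0,0]],[[2,3,10],[-0.002,0,0]],[[2,3,14],[-0.002,0,0]],[[2,3,17],[-0.002,0,0]],[[2,3,19],[-0.002,0,0]],[[2,3,21],[-0.002,0,0]],[[2,3,22.5],[-0.002,0,0]],[[2,3,23.5],[-0.002,0,0]],[[2,3,24.5],[-0.002,0,0]],[[2,3,24.5],[-0.002,0,0]]]'
python3 go.py .469 -.349 .005 131; python3 - <<'E'
from bench import grab_frame
import cv2
f=grab_frame("side");cv2.imwrite("pics/sd9.png",cv2.resize(f["img"][300:420,150:350,::-1],None,fx=4,fy=4))
E
```

```text
time_s: 18.85
tcp_pos: [0.4684, -0.35, 0.0062]
tcp_rot: [[-0.656, 0.755, -0.001], [0.755, 0.656, 0.0], [0.001, -0.0, -1.0]]
wrist_force: [0.1, 1.7, -0.9]
opening: 0.534
t 18.85 tcp [ 0.4684 -0.35    0.0062] yawx 130.96 q [-48.6  26.3  98.   -0.   55.7 -89.5] F [ 0.11  1.68 -0.93] T [ 0.03  0.02 -0.02] op 0.534
shift mm [0.4 1.1 1.2] turn [-0.0004 -0.0009 -0.0007]
```

View pics/sd9.png

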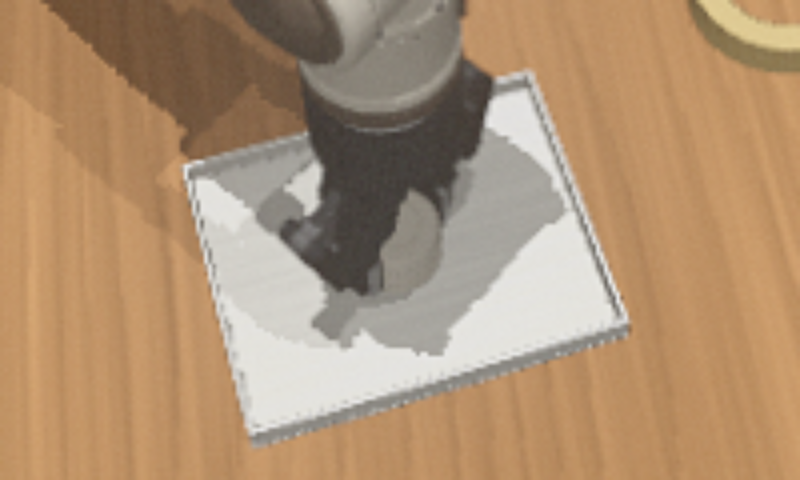

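The cap is in the middle of the tray, with no contact force yet (about 1.5 mm to go). I'll lower another 2.5 mm.

```bash
python3 -m crank '[[[0,0,0.4],[0,0,0]],[[0,0,0.8],[0,0,0]],[[0,0,1.2],[0,0,0]],[[0,0,1.6],[0,0,0]],[[0,0,2],[0,0,0]],[[0,0,2.3],[0,0,0]],[[0,0,2.5],[0,0,0]],[[0,0,2.5],[0,0,0]],[[0,0,2.5],[0,0,0]],[[0,0,2.5],[0,0,0]]]'
python3 go.py .469 -.349 .005 131
```

```text
time_s: 20.15
tcp_pos: [0.4686, -0.3501, 0.0055]
tcp_rot: [[-0.656, 0.755, -0.001], [0.755, 0.656, 0.001], [0.001, -0.001, -1.0]]
wrist_force: [-5.3, 5.5, 13.1]
opening: 0.526
t 20.15 tcp [ 0.4686 -0.3501  0.0055] yawx 130.98 q [-48.6  26.4  98.   -0.   55.7 -89.5] F [-5.34  5.53 13.15] T [0.85 0.7  0.01] op 0.526
shift mm [0.5 1.1 0.5] turn [-0.0006 -0.0014 -0.0004]
```

The cap is on the floor, reading 13 N. I'll release with the load relieved.

```bash
python3 -m crank '[[[0,0,0],[0,0,0]],[[0,0,0],[0,0,0]],[[0,0,0],[0,0,0]],[[0,0,0],[0,0,0]],[[0,0,0],[0,0,0]],[[0,0,0],[0,0,0]],[[0,0,0],[0,0,0]],[[0,0,0],[0,0,0]],[[0,0,0],[0,0,0]],[[0,0,0],[0,0,0]]]' -1
python3 go.py .469 -.349 .25 131
```

```text
time_s: 21.4
tcp_pos: [0.4686, -0.3501, 0.0056]
tcp_rot: [[-0.656, 0.755, -0.001], [0.755, 0.656, 0.001], [0.001, -0.001, -1.0]]
wrist_force: [0.2, 0.3, -0.2]
opening: 1.001
t 21.4 tcp [ 0.4686 -0.3501  0.0056] yawx 130.98 q [-48.6  26.4  98.   -0.   55.7 -89.5] F [ 0.22  0.25 -0.23] T [-0.01  0.   -0.03] op 1.001
shift mm [   0.9    0.9 -244.4] turn [-0.0006 -0.0013 -0.0003]
```

```bash
python3 -m crank '[[[0,0,-8],[0,0,0]],[[0,0,-20],[0,0,0]],[[0,0,-40],[0,0,0]],[[0,0,-70],[0,0,0]],[[0,0,-100],[0,0,0]],[[0,0,-135],[0,0,0]],[[0,0,-170],[0,0,0]],[[0,0,-205],[0,0,0]],[[0,0,-230],[0,0,0]],[[0,0,-245],[0,0,0]]]'
python3 - <<'E'
from bench import grab_frame
from h import *
ims=[]
for n in ["side","scene","wrist"]:
    f=grab_frame(n); w=cloud(f); im=f["img"].astype(int); R,G=im[...,0],im[...,1]
    cv2.imwrite(f"pics/end_{n}.png",f["img"][:,:,::-1])
    c=(np.hypot(w[...,0]-.469,w[...,1]+.35)<.05)&(w[...,2]>.028)&(w[...,2]<.06)
    if c.sum(): print(n,"cap",c.sum(),np.round(np.median(w[c],0),4),np.round(np.percentile(w[c][:,2],[5,95]),4))
    near=(np.abs(w[...,0]-.62)<.15)&(np.abs(w[...,1])<.14)
    sh=near&(w[...,2]>.158)&(w[...,2]<.172)&(R>G+50)
    if sh.sum()>500: print(n,"jug",cv2.minAreaRect((w[sh][:,:2]*1000).astype(np.float32)))
E
```

```text
time_s: 22.65
tcp_pos: [0.4693, -0.3507, 0.2537]
tcp_rot: [[-0.656, 0.755, 0.001], [0.755, 0.656, -0.002], [-0.002, -0.001, -1.0]]
wrist_force: [0.3, 0.8, -0.4]
opening: 0.998
side cap 376 [ 0.4675 -0.3503  0.034 ] [0.0303 0.0372]
side jug ((620.906494140625, -3.26177978515625), (117.31546020507812, 157.62405395507812), 47.15263748168945)
scene cap 158 [ 0.4694 -0.3462  0.0331] [0.0293 0.0364]
scene jug ((614.29833984375, 9.3619384765625), (118.0518798828125, 184.18862915039062), 46.86017990112305)
wrist cap 1635 [ 0.4681 -0.3489  0.0342] [0.032  0.0355]
```

View pics/end_side.png

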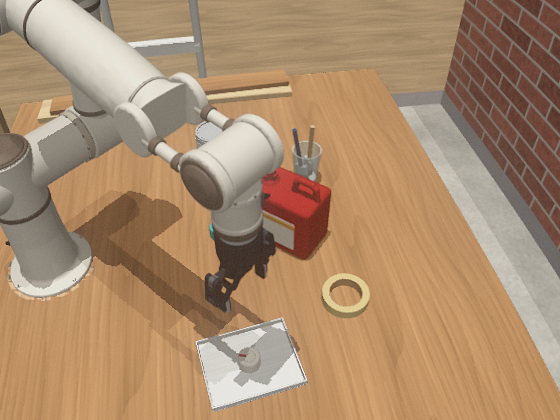

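View pics/end_wrist.png

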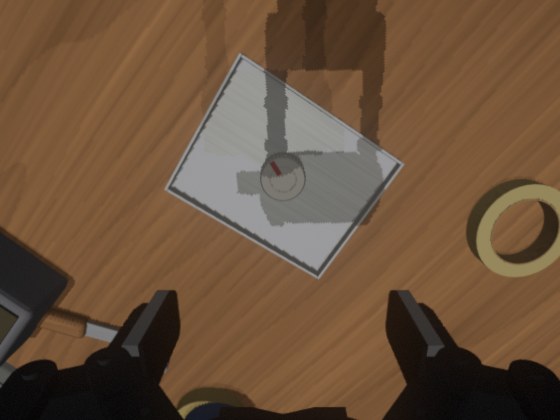

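The cap stands pointer-up at (283,177), mid-tray. Its top is at 0.034 to 0.035, as expected for the 3 mm floor plus 32 mm of cap. The jug is unmoved and the gripper is clear, so I'm handing in.

```bash
python3 -c "
from bench import workorder
print(workorder.finish_job())"
```

```text
the job is handed in; nothing more can be done
None
```

The jug is open: the white cap stands right way up in the middle of the drip tray, and I handed the job in at about 23 s. The hand-in gave no verdict.

**What I did:** I gripped the cap at 80 N and pressed it down about 9 mm in total, including some give in the shoulder. I turned it 66.5° anticlockwise to the double bar and lifted it off. I then lowered it onto the tray floor while still held, released it and backed away.

**Forces:** the wrist readings at the end of each move peaked at 21.8 N pressing on the jug (limit 32 N), with up to 9 N sideways. Peaks during a move were not recorded. Lowering onto the tray floor read 13 N.

**Last checks:**
- **Cap:** it is at about (0.468, -0.349), within a few mm of the tray centre. Its top is at 34 mm against the 35 mm expected, and the pointer is up and looks level.
- **Jug:** the scene camera shows the same centre and heading as at the start, within 0.4°.
- **Disagreement:** the side camera gave a different jug centre, about 14 mm off. The arm was hiding part of the jug in that picture, so I did not rely on it.
- **Tin, jar and tape:** the arm stayed well clear of them and they look in place in the pictures, but I did not measure them again.

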